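Start the loaded dry-block heater at its membrane keypad

ROBOT

A 7-joint arm with a two-finger parallel gripper is mounted at the origin on a cart in front of the work surface, level with it; the furniture and walls round the work are solid. World frame = base frame: x ahead of the robot, y to its left, z up, the work surface at z = 0. Lengths are in mm, angles in rad, forces in N, time in s.
With the tool pointing down it reaches from about 400 to 875 mm from the base axis. Payload 19.3 kg.
Tool frame: the origin (TCP) lies at the centre of the arm's flange, where the gripper is bolted on; the fingertips stand 173 mm ahead of it and the grasp point (between the pads) lies 155 mm ahead of it; z points along the fingers, y is the line along which they close (so a half turn about z gives the same grasp; the last joint's range is limited). The gripper opens to 85 mm and grips with 20 to 120 N. Pads are 22 mm wide; open, the fingers measure 114 mm over their backs; the gripper's body (76 mm by 85 mm) begins 54 mm behind the grasp point. The pads swing forward as they close: fully open they stand 13 mm farther back than shut.
Start: joints at [1.256, 0.521, -0.036, 1.599, 0.021, 1.021, -0.113], TCP at [151.449, -606.368, 404.691] pointing down, gripper open.
Joint ranges: [-2.91, 2.91], [-0.3, 2.13], [-1.5, 1.42], [0.17, 2.43], [-1.26, 4.41], [0.16, 1.93], [-2.52, 2.52]. Speed limits (rad/s): [1.89, 1.89, 2.39, 2.39, 3.01, 3.01, 3.01].

INTERFACE

Orientations are given as a rotation vector (axis times angle).
In Python, from rig import r, optics, models gives the robot as it stands.
- The arm moves only by the tool apply_moves, never from a script. Its argument "deltas" is a list of rows, each an object of numbers: "x", "y", "z": the shift along the world's x, y, z in mm; "yaw": the turn about the world's z in degrees. In form: [{"x": .., "y": .., "z": .., "yaw": ..}, ...]. A call has 1 to 10 rows; each row is the pose to reach, as a shift and turn from the pose commanded when the call began; what a row does not reach only later rows make up. A row lasts 1/12 s, in which the tool goes at most 41.7 mm and 7.16 degrees, less where a joint would pass 70% of its speed; a pose out of reach is approached as far as the arm can. A call with a gripper value outside its range is refused whole. "hand" is the opening, from 0 (shut) to 1 (fully open), set as the call begins (left out, the last holds). The fingers move at their own pace and stop on an object; "force" is the grip in N (left out, the last holds). Time passes only in rows, so rows that repeat a pose let the fingers close. It gives the time, the measured TCP pose, the force, the opening and the grip force at its end, in the units of the state.
- r.read_state(): the state, without advancing time (a new reading comes with each control period).
- optics.grab_frame(name): name is "scene" or "top" or "wrist"; returns the picture (400x640x3 uint8, blue, green, red); there is no depth.
- optics.camera_info(name): a dict with "fx", "fy", "cx", "cy" (pixels), "rvec" (rotation vector, rad) and "tvec" (3), from world to camera coordinates, as OpenCV has them; the wrist camera has in their place "tool_from_camera" (4x4, takes a point from camera to tool coordinates, whose origin is the TCP and whose axes are the flange's). Camera axes: x right, y down, z forward; pixel columns grow to the right and rows downward; lengths in mm; the calibration is good to about 2 mm. A picture is of the moment at which its call begins: read the wrist's pose just before it. camera_info takes no time and is no camera call.
- r.sign_off(): hands the job in; it is judged then, once.
Trained networks look in the newest picture that a camera, given by its name, has taken for a name from the list of things; names that differ only in an ending like _2 or _b are one class to them, and where a whole thing is asked for, a point or a joint stands for the part that bears it (a point fixed in the world has none). Each returns a list of dicts, best first, with "conf" (0 to 1); they miss things now and then, are a little off and sometimes report something else, mostly with a low value. They report only what shows in the picture. A call takes as long as a camera call.
- models.find_in(camera, name): "position" ([column, row] in pixels, amid what is visible of it).
- models.silhouettes(camera, name): "region" (400x640 bool, what is visible of it) and "position" ([column, row] in pixels, amid what is visible of it).
- models.place_of(camera, name): "position" ([column, row] in pixels: a listed point, or the origin of a listed thing).
The state is a dict: "time_s": time; "joint_pos": joint angles; "dq": joint speeds; "tau": joint torques, N m; "tool_pos": TCP position; "ee_rot": TCP orientation; "ft_force": force on the tool from outside, world axes, zero at the start; "moment": the same for the moment, N m; "grip_width": finger opening in mm; "gripper_force": force on a finger pad.
Only numpy, scipy, OpenCV 4.12 (cv2) and the standard library are available. Lean on these libraries where they do the work, as an engineer would, in place of code of your own. Each camera call takes 0.05 s, during which the arm holds its last target. There are 200 camera calls.

TASK

Two identical dry-block heaters stand on the worktop; one has a blood tube standing in its well block. Start that one: with the closed fingertips press the long bar key at the front of its keypad straight down, firmly until it bottoms, hold it for about half a second without forcing it, and let go. Leave its two small round keys, the other heater and the tube alone.

Things in the scene. Friction and masses are not known exactly. Their poses are not given: they have to be found in the camera images.
- start_key: the key to press: white bar-shaped membrane key, 22 mm (x, front to back) by 46 mm (y), on the heater with the tube. Origin: centre of its top face, 59 mm above the worktop, 4 mm above the flat deck round it; z up, +x to the heater's back (yaw within 15 degrees). Gives 1.5 mm under about 3 N, then stops hard; the press counts at 4 N or more for 0.2 s; over 40 N damages it.
- round_keys: two small round membrane keys of the same heater, not to be pressed, 16 mm in diameter, tops 58 mm above the worktop. Origin: midway between them, at their tops' height (a small dark display lies there), 44 mm behind the centre of start_key; the keys lie 38 mm either side of it along its y.
- spare_heater: the other heater, same make and keys, without a tube (a petri dish lies on its block); not to be touched. Both heaters are fixed, white, 200 mm (x, front to back) by 130 mm (y), keypad deck 55 mm high, metal well block at the back 62 mm high. Origin: centre of its underside, +x to its back; its bar key is 70 mm in front (-x) of it.
- tube: blood tube, 17 mm wide over its cap, 75 mm long, standing loosely upright, 40 mm deep in the middle front well of the heater to be started; cap top 97 mm above the worktop, 96 mm behind the centre of start_key. Origin: centre of its lower end, z along the tube.

How it is judged (in metres and radians):
On the way:
1. the bar key of the loaded heater is pressed by the fingers with at least 4 N for 0.2 s (contact force between start_key and the fingers above 4 N), for 0.2 s.
At the end, for the whole second after the job is handed in: After the press the bar key is let go and has risen again (within 1 mm of its rest height), and the tube still stands in its well, within 15 mm of its start, under 14 degrees from vertical and at rest (contact force between start_key and the fingers below 0.3 N and distance of start_key from where it was at the start of the episode below 0.001 m and distance of tube from where it was at the start of the episode below 0.015 m and angle between tube's own z axis and vertical below 0.25 rad and linear speed of tube below 0.02 m/s); the robot touches nothing.
It fails at once if a round key of the loaded heater is pressed (over 2 N) (contact force between round_keys and anything else above 2 N).
It fails at once if the robot presses on the other heater or its keys (over 2 N) (contact force between spare_heater and the fingers above 2 N or contact force between spare_heater and the arm above 2 N).
It fails at once if the bar key is forced with more than 40 N (contact force between start_key and anything else above 40 N).
It fails at once if the tube is knocked or pulled out (moved over 30 mm) (distance of tube from where it was at the start of the episode above 0.03 m).
It also fails if it takes over 26 s, if anything falls off the work surface, if the arm or the gripper's body presses on something with over 40 N, if the wrist force passes 120 N, or if a joint passes its speed limit or range.

## Working session

There is one attempt and no reset: what is moved stays moved. The work goes in short steps, Python scripts to look and compute and a tool call to move; the robot and the scene stay as the last step left them, time stands still between calls to the robot, and variables do not carry over. Pictures are saved under pics/ and viewed, at most 10 in all, crops included, and the job is handed in when it is done.

Besides the shell and the picture viewer there is one more tool, called after ">>>" by a JSON object that holds its "op" and its "data", one argument or row to a line. apply_moves: Moves the arm, as the interface text tells. Its arguments: {"type":"object","properties":{"deltas":{"type":"array"},"hand":{"type":"number"},"force":{"type":"number"}},"required":["deltas"]}

```bash
mkdir -p pics
cat > h.py <<'E'
import numpy as np, cv2
from rig import r, optics, models
def ray(cam,px,z,st=None):
    c=optics.camera_info(cam)
    d=np.array([(px[0]-c['cx'])/c['fx'],(px[1]-c['cy'])/c['fy'],1.])
    if 'rvec' in c:
        R=cv2.Rodrigues(np.array(c['rvec'],float))[0]; o=-R.T@np.array(c['tvec'],float).ravel(); d=R.T@d
    else:
        T=np.array(c['tool_from_camera']); Rt=cv2.Rodrigues(np.array(st['ee_rot'],float))[0]
        o=Rt@T[:3,3]+np.array(st['tool_pos']); d=Rt@T[:3,:3]@d
    return o+d*(z-o[2])/d[2]
E
python3 - <<'E'
from h import *
s=r.read_state(); print({k:np.round(s[k],3) for k in('time_s','tool_pos','ee_rot','grip_width','ft_force')})
Z=dict(start_key=59,round_keys=58,spare_heater=0,tube=20)
for cam in('scene','top'):
    cv2.imwrite(f'pics/{cam}0.png',optics.grab_frame(cam))
    for n in Z:
        for d in models.place_of(cam,n)[:3]: print(cam,n,round(d['conf'],2),np.round(d['position']),np.round(ray(cam,d['position'],Z[n])))
E
```

```text
{'time_s': np.float64(0.0), 'tool_pos': array([ 151.42 , -606.238,  404.124]), 'ee_rot': array([-3.117, -0.383,  0.   ]), 'grip_width': np.float64(85.334), 'ft_force': array([-0.998, -0.289,  0.263])}
scene start_key 0.46 [366. 157.] [ 552. -355.   59.]
scene round_keys 0.45 [346. 154.] [ 601. -347.   58.]
scene spare_heater 0.92 [258. 302.] [601.  74.   0.]
top start_key 0.74 [419. 209.] [ 558. -351.   59.]
top spare_heater 0.67 [231. 190.] [612.  73.   0.]
```

View pics/top0.png

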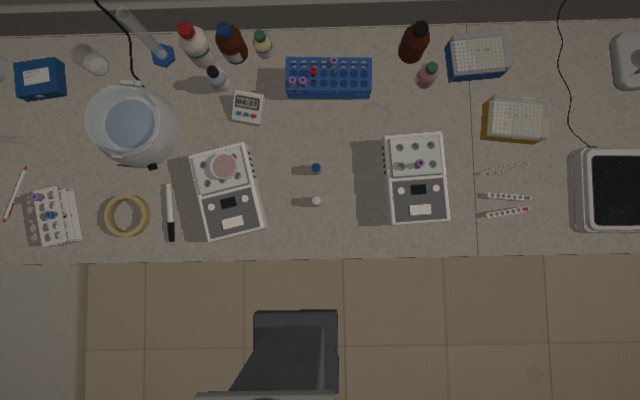

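View pics/scene0.png

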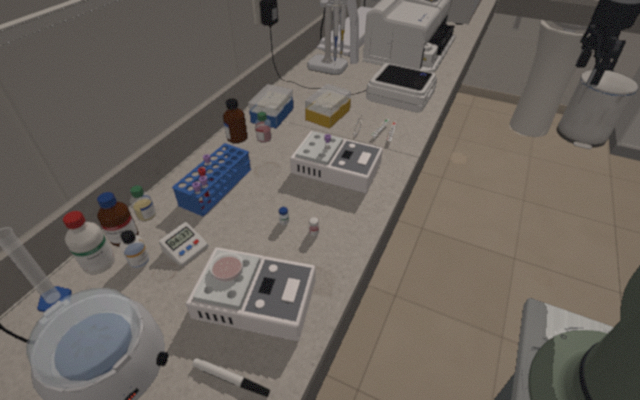

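The loaded heater is the right-hand one: tube at about (420,163) and bar key at (420,209) in the top view. Both cameras put the key near (555,-353). I'll move above it with the fingers closed and look from close by.

>>> {"op": "apply_moves", "data": {
  "deltas": [
    {"x":32,"y":20,"yaw":-1},
    {"x":64,"y":40,"yaw":-2},
    {"x":96,"y":60,"yaw":-3},
    {"x":128,"y":80,"yaw":-4},
    {"x":160,"y":100,"yaw":-5},
    {"x":192,"y":120,"yaw":-6},
    {"x":224,"y":140,"yaw":-7},
    {"x":256,"y":160,"yaw":-8},
    {"x":288,"y":180,"yaw":-9},
    {"x":320,"y":200,"yaw":-10}
  ],
  "hand": 0,
  "force": 40
}}

```text
invalid input
```

>>> {"op": "apply_moves", "data": {
  "deltas": [
    {"x":30,"y":18},
    {"x":50,"y":36},
    {"x":50,"y":54},
    {"x":50,"y":54},
    {"x":50,"y":54},
    {"x":50,"y":54}
  ]
}}

```text
invalid input
```

Run:
```python
from h import *
s=r.read_state(); print({k:np.round(s[k],3) for k in('time_s','tool_pos','ee_rot','grip_width','ft_force')})
cv2.imwrite('pics/w1.png',optics.grab_frame('wrist'))
for n,z in dict(start_key=59,round_keys=58,tube=22).items():
  for d in models.place_of('wrist',n)[:3]: print(n,round(d['conf'],2),np.round(d['position']),np.round(ray('wrist',d['position'],z,s),1))
for d in models.silhouettes('wrist','start_key')[:2]:
  c=max(cv2.findContours(d['region'].astype(np.uint8),0,2)[0],key=cv2.contourArea)
  b=cv2.boxPoints(cv2.minAreaRect(c)); print(d['conf'],[np.round(ray('wrist',p,59,s),1)[:2] for p in b])
```

```text
{'time_s': np.float64(0.5), 'tool_pos': array([ 151.438, -606.373,  404.673]), 'ee_rot': array([-3.118, -0.384,  0.   ]), 'grip_width': np.float64(85.418), 'ft_force': array([-0.436,  0.179,  0.302])}
```

View pics/w1.png

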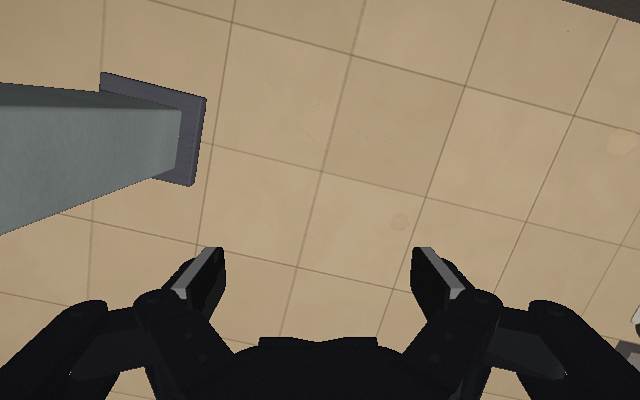

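The arm hasn't moved: the wrist view shows only floor and the open fingers. The rows probably need all four fields.

>>> {"op": "apply_moves", "data": {
  "deltas": [
    {"x":32,"y":20,"z":0,"yaw":-1},
    {"x":64,"y":40,"z":0,"yaw":-2},
    {"x":96,"y":60,"z":0,"yaw":-3},
    {"x":128,"y":80,"z":0,"yaw":-4},
    {"x":160,"y":100,"z":0,"yaw":-5},
    {"x":192,"y":120,"z":0,"yaw":-6},
    {"x":224,"y":140,"z":0,"yaw":-7},
    {"x":256,"y":160,"z":0,"yaw":-8},
    {"x":288,"y":180,"z":0,"yaw":-9},
    {"x":320,"y":200,"z":0,"yaw":-10}
  ],
  "hand": 0,
  "force": 40
}}

```text
time_s: 1.58
tool_pos: [472.8, -405.1, 404.8]
ee_rot: [3.14, 0.109, 0.0]
ft_force: [-0.0, -1.1, 0.0]
grip_width: -0.0
gripper_force: 0.0
```

>>> {"op": "apply_moves", "data": {
  "deltas": [
    {"x":20,"y":27,"z":0,"yaw":0},
    {"x":28,"y":54,"z":0,"yaw":0},
    {"x":28,"y":54,"z":0,"yaw":0},
    {"x":28,"y":54,"z":0,"yaw":0},
    {"x":28,"y":54,"z":0,"yaw":0}
  ]
}}

```text
time_s: 2.0
tool_pos: [499.1, -352.9, 404.8]
ee_rot: [3.139, 0.11, -0.0]
ft_force: [0.1, -0.1, -0.5]
grip_width: -0.2
gripper_force: 0.0
```

```bash
cat > look.py <<'E'
from h import *
import sys
s=r.read_state(); print({k:np.round(s[k],3) for k in('time_s','tool_pos','ee_rot','grip_width','ft_force')})
cv2.imwrite(sys.argv[1],optics.grab_frame('wrist'))
for n,z in dict(start_key=59,round_keys=58,tube=22).items():
  for d in models.place_of('wrist',n)[:3]: print(n,round(d['conf'],2),np.round(d['position']),np.round(ray('wrist',d['position'],z,s),1))
for d in models.silhouettes('wrist','start_key')[:2]:
  c=max(cv2.findContours(d['region'].astype(np.uint8),0,2)[0],key=cv2.contourArea)
  b=cv2.boxPoints(cv2.minAreaRect(c)); print(d['conf'],[np.round(ray('wrist',p,59,s),1)[:2] for p in b])
E
python3 look.py pics/w2.png
```

```text
{'time_s': np.float64(2.0), 'tool_pos': array([ 499.123, -352.941,  404.801]), 'ee_rot': array([ 3.139,  0.11 , -0.   ]), 'grip_width': np.float64(-0.2), 'ft_force': array([ 0.107, -0.091, -0.542])}
start_key 0.64 [322. 124.] [ 555.6 -353.7   59. ]
tube 0.9 [323.  26.] [ 650.2 -348.2   22. ]
0.93 [array([ 565.9, -329.3]), array([ 569. , -373.9]), array([ 547.2, -375.9]), array([ 544. , -330.4])]
```

View pics/w2.png

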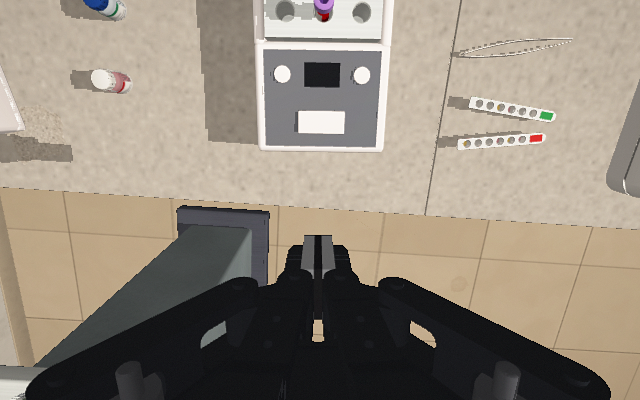

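The wrist view shows the bar key at (322,122), the round keys at (282,74) and (362,75), and the tube at (323,10). The key centre works out to (555.5,-353) with yaw about 4°. The measured size is 22×45 mm, and the tube lies 95 mm behind it, so both match. I'll descend to about 15 mm above the key.

>>> {"op": "apply_moves", "data": {
  "deltas": [
    {"x":28,"y":0,"z":-20,"yaw":0},
    {"x":50,"y":0,"z":-50,"yaw":0},
    {"x":56,"y":0,"z":-85,"yaw":0},
    {"x":56,"y":0,"z":-120,"yaw":0},
    {"x":56,"y":0,"z":-145,"yaw":0},
    {"x":56,"y":0,"z":-157,"yaw":0},
    {"x":56,"y":0,"z":-157,"yaw":0},
    {"x":56,"y":0,"z":-157,"yaw":0}
  ]
}}

```text
time_s: 2.92
tool_pos: [555.5, -352.8, 248.4]
ee_rot: [3.139, 0.109, 0.0]
ft_force: [-0.1, -0.3, 0.9]
grip_width: 0.1
gripper_force: 0.0
```

```bash
python3 look.py pics/w3.png
```

```text
{'time_s': np.float64(2.917), 'tool_pos': array([ 555.521, -352.85 ,  248.418]), 'ee_rot': array([3.139, 0.109, 0.   ]), 'grip_width': np.float64(0.081), 'ft_force': array([-0.077, -0.287,  0.94 ])}
start_key 0.87 [321. 238.] [ 556.9 -354.5   59. ]
tube 0.77 [320.  62.] [ 650.4 -347.5   22. ]
0.84 [array([ 546.2, -329.4]), array([ 568.9, -329. ]), array([ 571.3, -373.4]), array([ 548.6, -375.4])]
```

View pics/w3.png

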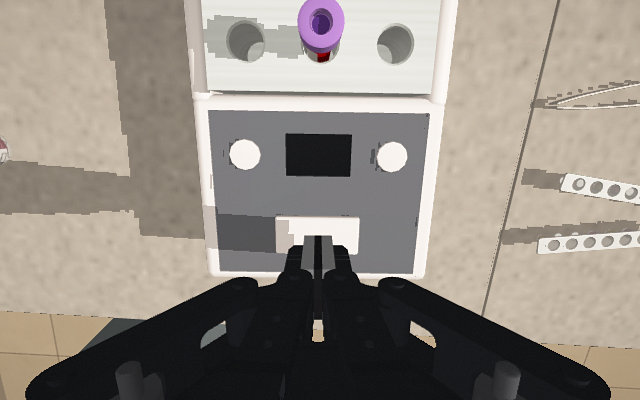

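The fingertips at (318,240) are over the bar key (277–358, 217–253), well clear of the round keys at row 155. Next I'll creep down.

>>> {"op": "apply_moves", "data": {
  "deltas": [
    {"x":0,"y":0,"z":-6,"yaw":0},
    {"x":0,"y":0,"z":-10,"yaw":0},
    {"x":0,"y":0,"z":-13,"yaw":0},
    {"x":0,"y":0,"z":-14,"yaw":0},
    {"x":0,"y":0,"z":-15,"yaw":0},
    {"x":0,"y":0,"z":-15,"yaw":0}
  ]
}}

```text
time_s: 3.67
tool_pos: [555.4, -352.3, 232.4]
ee_rot: [-3.139, -0.11, 0.001]
ft_force: [0.8, -0.4, 0.0]
grip_width: 0.2
gripper_force: 0.0
```

>>> {"op": "apply_moves", "data": {
  "deltas": [
    {"x":0,"y":0,"z":-1,"yaw":0},
    {"x":0,"y":0,"z":-1,"yaw":0}
  ]
}}

```text
time_s: 3.83
tool_pos: [555.5, -352.4, 231.7]
ee_rot: [3.14, 0.11, 0.0]
ft_force: [-0.2, 0.5, 1.7]
grip_width: -0.2
gripper_force: 0.7
```

>>> {"op": "apply_moves", "data": {
  "deltas": [
    {"x":0,"y":0,"z":-0.5,"yaw":0},
    {"x":0,"y":0,"z":-1,"yaw":0},
    {"x":0,"y":0,"z":-1,"yaw":0}
  ]
}}

```text
time_s: 4.08
tool_pos: [555.5, -352.4, 231.0]
ee_rot: [3.14, 0.11, 0.0]
ft_force: [-1.3, 1.1, 4.2]
grip_width: -0.1
gripper_force: 2.4
```

>>> {"op": "apply_moves", "data": {
  "deltas": [
    {"x":0,"y":0,"z":-0.5,"yaw":0},
    {"x":0,"y":0,"z":-1,"yaw":0},
    {"x":0,"y":0,"z":-1,"yaw":0}
  ]
}}

```text
time_s: 4.33
tool_pos: [555.5, -352.4, 230.9]
ee_rot: [3.139, 0.11, 0.001]
ft_force: [-5.2, 3.7, 18.4]
grip_width: 0.4
gripper_force: 9.4
```

It has bottomed out at about 19 N. I'll hold it there and then let go.

>>> {"op": "apply_moves", "data": {
  "deltas": [
    {"x":0,"y":0,"z":0,"yaw":0},
    {"x":0,"y":0,"z":0,"yaw":0},
    {"x":0,"y":0,"z":0,"yaw":0},
    {"x":0,"y":0,"z":0,"yaw":0}
  ]
}}

```text
time_s: 4.67
tool_pos: [555.5, -352.4, 230.9]
ee_rot: [3.139, 0.11, 0.001]
ft_force: [-5.4, 2.4, 19.3]
grip_width: 0.2
gripper_force: 9.6
```

>>> {"op": "apply_moves", "data": {
  "deltas": [
    {"x":0,"y":0,"z":2,"yaw":0},
    {"x":0,"y":0,"z":6,"yaw":0},
    {"x":0,"y":0,"z":20,"yaw":0},
    {"x":0,"y":0,"z":45,"yaw":0},
    {"x":0,"y":0,"z":70,"yaw":0},
    {"x":0,"y":0,"z":90,"yaw":0},
    {"x":0,"y":0,"z":100,"yaw":0},
    {"x":0,"y":0,"z":100,"yaw":0},
    {"x":0,"y":0,"z":100,"yaw":0}
  ]
}}

```text
time_s: 5.42
tool_pos: [555.4, -352.3, 329.9]
ee_rot: [3.139, 0.11, 0.001]
ft_force: [-0.3, 0.4, -0.5]
grip_width: -0.0
gripper_force: 0.0
```

```bash
python3 look.py pics/w4.png
```

```text
{'time_s': np.float64(5.417), 'tool_pos': array([ 555.362, -352.311,  329.886]), 'ee_rot': array([3.139e+00, 1.100e-01, 1.000e-03]), 'grip_width': np.float64(-0.011), 'ft_force': array([-0.282,  0.386, -0.453])}
start_key 0.62 [322. 199.] [ 556.3 -355.8   59. ]
round_keys 0.35 [318.  77.] [ 647.1 -345.8   58. ]
tube 0.76 [318.  76.] [ 651.6 -345.6   22. ]
0.83 [array([ 546. , -329.3]), array([ 568.6, -328.9]), array([ 570.5, -373.9]), array([ 548. , -375.4])]
```

View pics/w4.png

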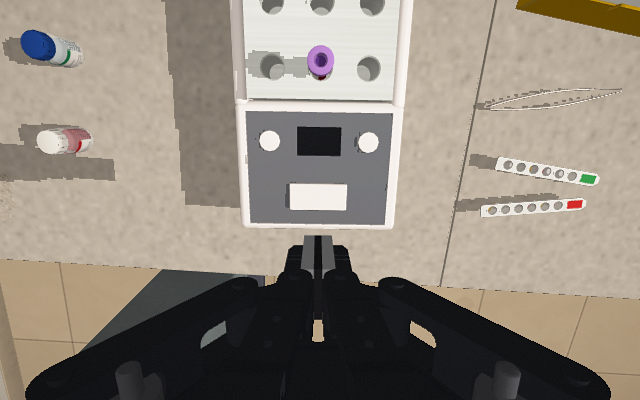

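The fingers are clear of the key (318,197) and the tube still stands at (321,60). I'm handing in.

```bash
python3 -c "
from rig import r
print(r.sign_off())"
```

```text
the job is handed in; nothing more can be done
None
```

I pressed the loaded heater's bar key until it bottomed at about 19 N, held it for about half a second and let go; the tube still stands in its well, nothing else was touched, and the job is handed in (no verdict was shown).

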